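# Set the rivet-gun air lever to the third click

### The arm

A 6-joint arm with a two-finger parallel gripper is mounted at the origin on the work surface. World frame = base frame: x ahead of the robot, y to its left, z up, the work surface at z = 0. Lengths are in m, angles in degrees, forces in N, time in s.
With the tool pointing down it reaches from about 0.4 to 0.825 m from the base axis. Payload 7 kg.
Tool frame: the origin (TCP) lies at the very end of the fingers, on their centre line; the grasp point (between the pads) lies 19 mm behind it (ctrl.grip_depth is the z of the grasp point in the tool frame, in m); z points along the fingers, y is the direction in which the jaws open and shut (so a half turn about z gives the same grasp; the last joint's range is limited). The gripper opens to 88 mm and grips with 3 to 60 N. Pads are 19 mm wide; open, the fingers measure 130 mm over their backs; the gripper's body (78 mm by 193 mm) begins 47 mm behind the grasp point.
Start: joints at [-60.098, 20.546, 0.682, 0, -70.136, -16.507], TCP at [0.156, -0.657, 0.227] pointing down, gripper open.
Joint ranges: [-176.03, 176.03], [-82.01, 121.73], [-58.28, 71.71], [-173.87, 95.51], [-174.79, -0.11], [-173.66, 173.66]. Speed limits (degrees/s): [136.94, 136.94, 172.46, 180, 180, 180].

### API

Orientations are given as [roll, pitch, yaw] about the fixed x, y, z axes, in that order (R = Rz(yaw) Ry(pitch) Rx(roll)).
In Python, from plant import telemetry, snapshot, job, models, ctrl gives the robot as it stands.
- The arm moves only by the tool jog_arm, never from a script. Its argument "targets" is text: rows parted by semicolons, each of 7 numbers parted by spaces: the shift along the tool's x, y, z in m, then the turn, a rotation vector about the tool's x, y, z in degrees, then the gripper command: -1 is shut, 1 is fully open, values between are in proportion. A call has exactly 8 rows; each row is the pose to reach, as a shift and turn from the pose measured when the call began, along the tool's axes at that moment; what a row does not reach only later rows make up. A row lasts 1/8 s, in which the tool goes at most 62.5 mm and 10.7 degrees, less where a joint would pass 70% of its speed; a pose out of reach is approached as far as the arm can. A call with a gripper value outside its range is refused whole. The fingers move at their own pace and stop on an object; the grip force is fixed at half the most. Time passes only in rows, so rows that repeat a pose let the fingers close, or fill a call up. It gives the time, the measured TCP pose, the force and the opening at its end, in the units of the state.
- telemetry.get_obs(): the state, without advancing time (a new reading comes with each control period).
- snapshot(name): name is "scene" or "side" or "wrist"; returns a dict with "img" (400x640x3 uint8, red, green, blue), "range_z" (400x640 float32, m along the optical axis (not along the pixel's ray), 0 where there is no reading), "intrinsics" (3x3 intrinsics, pixels), "k1" (the pictures are not rectified: a ray, as slopes to the right and down, at radius r is drawn at 1 + k1 r^2 times it, then the intrinsics apply), "R" (3x3) and "t" (3): a world point X has camera coordinates R X + t. Camera axes: x right, y down, z forward; pixel columns grow to the right and rows downward; lengths in m; the calibration is good to about 2 mm. A picture is of the moment at which its call begins.
- job.close_job(): hands the job in, once; it reports no verdict.
Trained networks look in a picture, given as the dict that the camera call returned (one of the last four; its "shot" number tells which), for a name from the list of things; names that differ only in an ending like _2 or _b are one class to them, and where a whole thing is asked for, a point or a joint stands for the part that bears it (a point fixed in the world has none). Each returns a list of dicts, best first, with "conf" (0 to 1); they miss things now and then, are a little off and sometimes report something else, mostly with a low value. They report only what shows in the picture. A call takes as long as a camera call.
- models.cut_out(name, picture): "region" (400x640 bool, what is visible of it) and "uv" ([column, row] in pixels, amid what is visible of it).
- models.spot_point(name, picture): "uv" ([column, row] in pixels: a listed point, or the origin of a listed thing).
The state is a dict: "clock": time; "joint_pos": joint angles; "qvel": joint speeds; "tau": joint torques, N m; "tool_pos": TCP position; "orientation": TCP orientation; "force": force on the tool from outside, world axes, zero at the start; "moment": the same for the moment, N m; "opening": finger opening in m.
Only numpy, scipy, OpenCV 4.12 (cv2) and the standard library are available. Lean on these libraries where they do the work, as an engineer would, in place of code of your own. Each camera call takes 0.05 s, during which the arm holds its last target.

### The job

Using only the fingertips or the outside of the fingers, never gripping it, push the black paddle lever of the air metering unit all the way back to its closed stop (the end with the brass fitting), then push it out again to the third click from that stop and no further. Leave the tools and bottles standing around it where they are, and finish with the hand clear.

Things in the scene. Friction and masses are not known exactly. Their poses are not given: they have to be found in the camera images.
- air_unit: Grey air metering unit screwed to the bench, a box 100 mm (its x) by 240 mm (its y) by 60 mm high; origin at the centre of its underside. A black paddle lever on its top slides along its y axis; closed, the lever's centre is at y = -75 mm in the unit's frame. On the top, beside the slot, six short dark marks show where it clicks in: closed stop, then clicks 1 to 5
- fitting (a point): Root of the brass hose fitting on the unit's -y end face (30 mm above the bench, sticks out 34 mm). It marks the closed end of the lever's travel
- gauge (a point): Centre of the face of the round gauge lying on the unit's top near its +y end, 52 mm across, top 73 mm above the bench. It is at the open end
- lever_head (a point): Centre of the top of the black paddle lever, an upright block 34 mm (unit's x) by 14 mm (unit's y, the way it slides) by 45 mm tall, from 62 to 107 mm above the bench, its axes parallel to the unit's
- lever (a joint): Lever's distance from its closed stop, m, growing towards the gauge (unit's +y). A sprung ball clicks in every 18 mm: 0 closed, 0.018 first click, 0.036 second, 0.054 third, up to 0.090. 5 to 8 N pushes it out of a detent; the push fades over 9 mm, then the lever snaps ahead of the finger into the next detent. Starts in the first or second
- rivet_gun_a: Blue rivet gun standing upright on its round foot, 84 mm across and 225 mm tall; origin under the foot. Bystander
- rivet_gun_b: Bare aluminium rivet gun, same size as the blue one. Bystander
- oil_bottle: White oil bottle with black cap, 64 mm across, 150 mm tall; origin under its base. Bystander
- rivet_jar: Clear jar with a steel cap, 56 mm across, 70 mm tall, beside the unit's gauge end; origin under its base. Bystander
- screwdriver: Screwdriver lying on the bench along the robot's side of the unit, under 40 mm high. Bystander
- wrench: Wrench lying on the bench along the far side of the unit, under 20 mm high. Bystander
- tape_roll: Grey ring of tape lying flat beyond the unit's brass fitting, 90 mm across, 24 mm high; origin at its underside. Bystander

How it is judged:
By the outcome, as a careful person would: the job done as asked, in the order asked, and still so for the second after the job is handed in, with the robot touching nothing.
It also fails if it takes over 61 s, if anything falls off the work surface, if the arm or the gripper's body presses on something with over 40 N, if the wrist force passes 120 N, or if a joint passes its speed limit or range.

## Working session

There is one attempt and no reset: what is moved stays moved. The work goes in short steps, Python scripts to look and compute and a tool call to move; the robot and the scene stay as the last step left them, time stands still between calls to the robot, and variables do not carry over. Pictures are saved under pics/ and viewed, and the job is handed in when it is done.

Besides the shell and the picture viewer there is one more tool, called after "Emit:" as name(argument=value, ...) on one line, values as JSON. jog_arm: Moves the arm, as the interface text tells. Its arguments: {"type":"object","properties":{"targets":{"type":"string"}},"required":["targets"]}

```bash
mkdir -p pics; ls; cat > h.py <<'E'
import numpy as np, cv2
from plant import telemetry, snapshot, job, models, ctrl
def save(p,n): cv2.imwrite(f'pics/{n}.png', cv2.cvtColor(p['img'],cv2.COLOR_RGB2BGR))
def ray(p,uv):
    K=np.array(p['intrinsics']); k1=p['k1']
    d=np.array([(uv[0]-K[0,2])/K[0,0],(uv[1]-K[1,2])/K[1,1]]); s=d.copy()
    for _ in range(20): s=d/(1+k1*(s@s))
    R=np.array(p['R']);t=np.array(p['t'])
    return -R.T@t, R.T@np.array([s[0],s[1],1.])
def atz(p,uv,z):
    o,d=ray(p,uv); return o+d*(z-o[2])/d[2]
def depth(p,uv):
    o,d=ray(p,uv); u,v=int(round(uv[0])),int(round(uv[1]))
    w=p['range_z'][max(0,v-1):v+2,max(0,u-1):u+2]; w=w[w>0]
    return o+d*np.median(w) if w.size else None
E
python3 - <<'E'
from h import *
np.set_printoptions(precision=4,suppress=True)
o=telemetry.get_obs();print({k:np.round(v,3) for k,v in o.items()})
for c in ['scene','side','wrist']:
    p=snapshot(c);save(p,c+'0')
    print(c,'cam at',-np.array(p['R']).T@np.array(p['t']))
    for n in ['fitting','gauge','lever_head','air_unit']:
        for r in models.spot_point(n,p)[:2]:
            z={'fitting':.03,'gauge':.073,'lever_head':.107,'air_unit':0}[n]
            print(n,r['conf'],r['uv'],atz(p,r['uv'],z),depth(p,r['uv']))
E
```

```text
pics
{'clock': np.float64(0.0), 'joint_pos': array([-60.097,  20.592,   0.633,  -0.021, -70.135, -16.508]), 'qvel': array([ 0.031, -0.062, -0.084, -0.052,  0.063,  0.023]), 'tau': array([  0.   , -58.272,  29.306,   6.998,   0.007,  -0.   ]), 'tool_pos': array([ 0.156, -0.656,  0.226]), 'orientation': array([ 179.904,   -0.007, -166.612]), 'force': array([ 0.6  , -0.632, -1.224]), 'moment': array([-0.035,  0.075,  0.013]), 'opening': np.float64(0.088)}
scene cam at [1.2747 0.375  1.287 ]
fitting 0.72 [248.4, 209.3] [ 0.6186 -0.1737  0.03  ] [ 0.6335 -0.1612  0.0586]
fitting 0.29 [341.4, 221.8] [0.524 0.102 0.03 ] [0.5221 0.1013 0.0267]
gauge 0.96 [315.2, 207.4] [0.5405 0.0192 0.073 ] [0.54  0.019 0.072]
lever_head 0.52 [263.5, 197.2] [ 0.6009 -0.1234  0.107 ] [ 0.6007 -0.1236  0.1066]
lever_head 0.51 [341.1, 219.1] [0.5621 0.114  0.107 ] [0.5223 0.0994 0.041 ]
air_unit 0.91 [283.1, 213.8] [ 0.5659 -0.0808  0.    ] [ 0.5992 -0.0594  0.0605]
side cam at [0.4841 1.1668 0.8168]
fitting 0.77 [313.2, 193.1] [ 0.622  -0.1757  0.03  ] [ 0.6171 -0.1282  0.0578]
gauge 0.94 [335.4, 210.7] [0.5318 0.0052 0.073 ] [0.532  0.0013 0.0705]
air_unit 0.56 [325.8, 219.4] [ 0.5667 -0.0507  0.    ] [0.5611 0.0321 0.0556]
wrist cam at [ 0.0916 -0.6722  0.3841]
```

```bash
python3 - <<'E'
import cv2
a=cv2.imread('pics/scene0.png');cv2.imwrite('pics/scene0c.png',cv2.resize(a[130:290,200:400],(800,640))[:600])
a=cv2.imread('pics/side0.png');cv2.imwrite('pics/side0c.png',cv2.resize(a[120:270,240:440],(800,600)))
E
```

```text
(no output)
```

View pics/scene0.png

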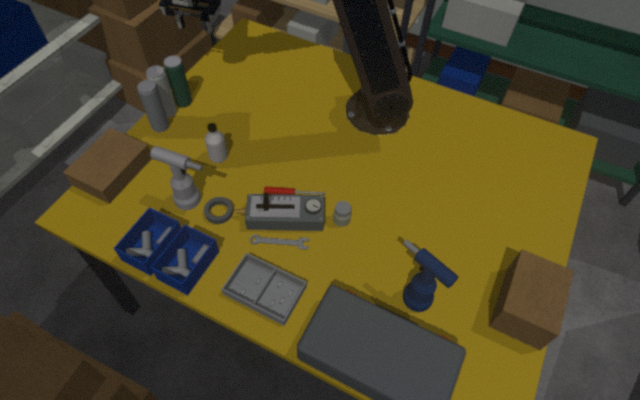

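View pics/scene0c.png

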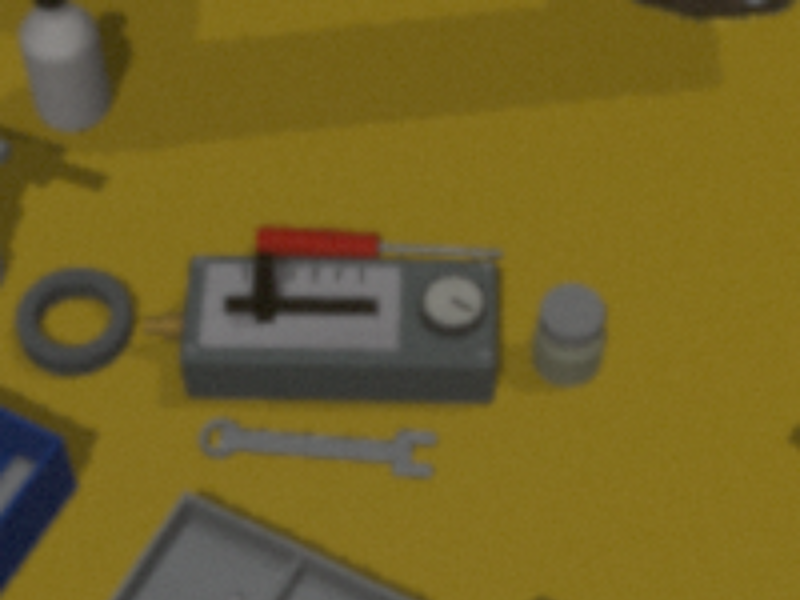

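View pics/side0.png

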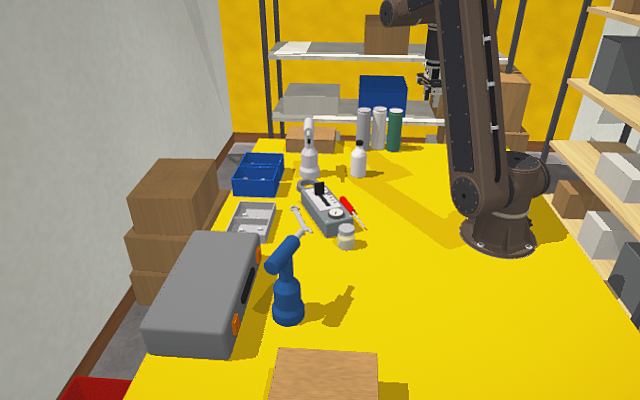

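View pics/side0c.png

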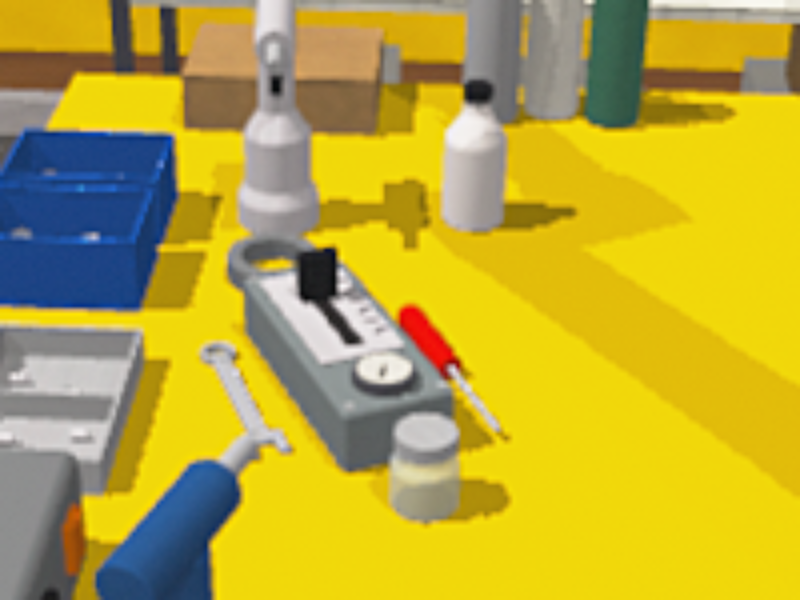

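```bash
cat >> h.py <<'E'
def cloud(p,mask):
    v,u=np.nonzero(mask&(p['range_z']>0)); K=np.array(p['intrinsics'])
    d=np.stack([(u-K[0,2])/K[0,0],(v-K[1,2])/K[1,1]],1); s=d.copy()
    for _ in range(20): s=d/(1+p['k1']*(s**2).sum(1,keepdims=True))
    z=p['range_z'][v,u]; c=np.stack([s[:,0]*z,s[:,1]*z,z],1)
    return (c-np.array(p['t']))@np.array(p['R'])
E
python3 - <<'E'
from h import *
np.set_printoptions(precision=4,suppress=True)
for c in ['scene','side']:
    p=snapshot(c)
    for r in models.cut_out('air_unit',p)[:1]:
        P=cloud(p,r['region']); 
        T=P[(P[:,2]>.052)&(P[:,2]<.068)]
        print(c,r['conf'],len(P),len(T),cv2.minAreaRect((T[:,:2]*1000).astype(np.float32)), np.median(T[:,2]))
        # percentiles along principal
        L=P[(P[:,2]>.09)];print('lever pts',len(L),L.mean(0) if len(L) else '', L.max(0) if len(L) else '')
    for n in ['rivet_gun_a','oil_bottle','rivet_jar','screwdriver','wrench','tape_roll']:
        for r in models.cut_out(n,p)[:2]:
            P=cloud(p,r['region']); print(n,r['conf'],np.median(P,0),np.percentile(P,[2],axis=0),np.percentile(P,98,axis=0))
    L=models.spot_point('lever_head',p);print([(x['conf'],x['uv'],atz(p,x['uv'],.107)) for x in L])
    L=models.cut_out('lever_head',p)
    for x in L[:2]:
        P=cloud(p,x['region']);print('lev cut',x['conf'],len(P),P.mean(0),P.min(0),P.max(0))
E
```

```text
scene 0.87 2859 1873 ((575.1453857421875, -68.87881469726562), (105.33702850341797, 237.4754638671875), 26.356325149536133) 0.05906781764069996
lever pts 62 [ 0.6013 -0.1172  0.1043] [ 0.6184 -0.1043  0.1119]
rivet_gun_a 0.98 [ 0.6742 -0.3631  0.1268] [[ 0.6402 -0.4391  0.0038]] [ 0.7001 -0.3031  0.2247]
rivet_gun_a 0.7 [ 0.5894 -0.0627  0.0583] [[ 0.5035 -0.1791  0.0121]] [0.6614 0.0475 0.0939]
oil_bottle 0.63 [ 0.4778 -0.3821  0.0852] [[ 0.4472 -0.4121  0.0118]] [ 0.4951 -0.3636  0.1495]
rivet_jar 0.62 [ 0.6742 -0.3636  0.1219] [[ 0.6369 -0.4372  0.006 ]] [ 0.7007 -0.3078  0.2247]
rivet_jar 0.56 [0.5111 0.0962 0.0618] [[0.4778 0.0712 0.0084]] [0.5264 0.1183 0.0727]
screwdriver 0.53 [ 0.4983 -0.1179  0.0193] [[ 0.4379 -0.1705 -0.0043]] [ 0.5466 -0.0053  0.0576]
wrench 0.76 [ 0.6631 -0.0438  0.0051] [[ 0.6205 -0.1199 -0.0051]] [0.7018 0.0313 0.012 ]
tape_roll 0.87 [ 0.6572 -0.2597  0.0209] [[ 0.6173 -0.3031  0.0007]] [ 0.6996 -0.2196  0.0277]
tape_roll 0.64 [ 0.59   -0.0641  0.0581] [[ 0.5005 -0.1831  0.0062]] [0.6635 0.0483 0.0946]
[(0.65, [265.9, 194.3], array([ 0.5885, -0.1225,  0
[... 650 characters left out ...]
 -0.002 ]] [ 0.4875 -0.3612  0.1463]
rivet_jar 0.92 [0.4936 0.1103 0.043 ] [[0.469  0.0755 0.0037]] [0.5179 0.1198 0.0695]
screwdriver 0.7 [ 0.4957 -0.1205  0.0189] [[ 0.4715 -0.1653  0.0086]] [ 0.5186 -0.086   0.0254]
screwdriver 0.52 [0.6278 0.4174 0.1123] [[0.595  0.329  0.0038]] [0.6652 0.457  0.2235]
wrench 0.7 [ 0.6506 -0.0302  0.0036] [[ 0.6067 -0.1212 -0.0048]] [0.6918 0.0346 0.0088]
tape_roll 0.6 [ 0.662  -0.2877  0.0174] [[ 0.618  -0.3017  0.0028]] [ 0.6872 -0.2277  0.0234]
[(0.66, [326.3, 216.7], array([0.5554, 0.094 , 0.107 ])), (0.4, [324.3, 182.3], array([ 0.5772, -0.1211,  0.107 ]))]
lev cut 0.56 129 [ 0.5933 -0.1147  0.0842] [ 0.5779 -0.1279  0.0565] [ 0.6097 -0.1043  0.1068]
```

Emit:
jog_arm(targets="-0.541 0.478 -0.03 0 0 -103 -1;-0.541 0.478 -0.03 0 0 -103 -1;-0.541 0.478 -0.03 0 0 -103 -1;-0.541 0.478 -0.03 0 0 -103 -1;-0.541 0.478 -0.03 0 0 -103 -1;-0.541 0.478 -0.03 0 0 -103 -1;-0.541 0.478 -0.03 0 0 -103 -1;-0.541 0.478 -0.03 0 0 -103 -1")

```text
clock: 2.75
tool_pos: [0.4449, -0.2463, 0.2479]
orientation: [-179.9, -0.0, -80.3]
force: [1.8, -1.7, -0.0]
opening: 0.0129
```

```bash
cat >> h.py <<'E'
from scipy.spatial.transform import Rotation as Ro
def delta(pos,yaw):
    o=telemetry.get_obs(); R=Ro.from_euler('xyz',o['orientation'],degrees=True)
    T=Ro.from_euler('xyz',[180,0,yaw],degrees=True)
    print('now',np.round(o['tool_pos'],4),np.round(o['orientation'],2),'F',np.round(o['force'],2),'clk',o['clock'],'open',o['opening'])
    print('shift',np.round(R.inv().apply(np.array(pos)-o['tool_pos']),4),'rot',np.round((R.inv()*T).as_rotvec(degrees=True),2))
E
python3 -c "
from h import *
delta([.572,-.067,.25],-63.6)"
```

```text
now [ 0.4449 -0.2463  0.2479] [-1.7994e+02 -3.0000e-02 -8.0290e+01] F [ 1.77 -1.67 -0.02] clk 2.75 open 0.012948893311759717
shift [-0.1553 -0.1555 -0.002 ] rot [ -0.06  -0.04 -16.69]
```

Emit:
jog_arm(targets="-0.05 -0.05 -0.002 0 0 -10 -1;-0.1 -0.1 -0.002 0 0 -16.7 -1;-0.14 -0.14 -0.002 0 0 -16.7 -1;-0.155 -0.1555 -0.002 0 0 -16.7 -1;-0.155 -0.1555 -0.002 0 0 -16.7 -1;-0.155 -0.1555 -0.002 0 0 -16.7 -1;-0.155 -0.1555 -0.002 0 0 -16.7 -1;-0.155 -0.1555 -0.002 0 0 -16.7 -1")

```text
clock: 3.75
tool_pos: [0.5717, -0.0681, 0.2503]
orientation: [-179.9, -0.1, -63.7]
force: [0.4, 0.2, 0.7]
opening: 0.0003
```

```bash
python3 - <<'E'
from h import *
np.set_printoptions(precision=4,suppress=True)
p=snapshot('wrist');save(p,'w1');delta([.572,-.067,.25],-63.6)
for n in ['fitting','gauge','lever_head','air_unit']:
    for r in models.spot_point(n,p)[:2]:
        z={'fitting':.03,'gauge':.073,'lever_head':.107,'air_unit':0}[n]
        print(n,r['conf'],r['uv'],atz(p,r['uv'],z),depth(p,r['uv']))
for r in models.cut_out('air_unit',p)[:1]:
    P=cloud(p,r['region']);T=P[(P[:,2]>.055)&(P[:,2]<.068)]
    print(len(P),len(T),cv2.minAreaRect((T[:,:2]*1000).astype(np.float32)),np.median(T[:,2]))
P=cloud(p,np.ones((400,640),bool)); P=P[np.hypot(P[:,0]-.60,P[:,1]+.117)<.06]; L=P[(P[:,2]>.103)&(P[:,2]<.112)]
print('lever',len(L),cv2.minAreaRect((L[:,:2]*1000).astype(np.float32)),np.median(L[:,2]))
E
```

```text
now [ 0.5717 -0.068   0.2503] [-179.92   -0.05  -63.66] F [-0.29 -0.85 -0.18] clk 3.8 open 0.0004012237248981333
shift [-0.0008 -0.0007  0.0003] rot [-0.08 -0.05 -0.06]
fitting 0.77 [318.1, 76.6] [ 0.6265 -0.177   0.03  ] [ 0.6245 -0.1733  0.0582]
lever_head 0.59 [317.6, 132.7] [ 0.5985 -0.12    0.107 ] [ 0.5985 -0.12    0.1061]
air_unit 0.85 [319.4, 173.5] [ 0.5714 -0.0693  0.    ] [ 0.5757 -0.0781  0.0614]
13041 11797 ((583.7976684570312, -96.68733978271484), (99.66333770751953, 179.4871368408203), 26.893844604492188) 0.060568275663401075
lever 517 ((596.1947631835938, -120.72493743896484), (33.64615249633789, 13.583409309387207), 26.343446731567383) 0.10622287571039042
```

View pics/w1.png

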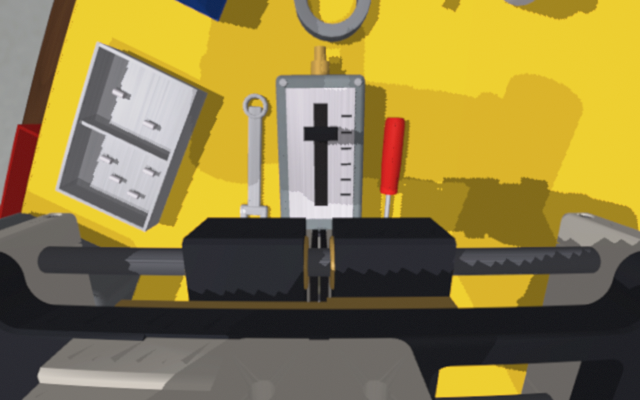

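Emit:
jog_arm(targets="0.026 0.0015 0.0 0 0 0 -1;0.026 0.0015 0.05 0 0 0 -1;0.026 0.0015 0.10 0 0 0 -1;0.026 0.0015 0.13 0 0 0 -1;0.026 0.0015 0.15 0 0 0 -1;0.026 0.0015 0.165 0 0 0 -1;0.026 0.0015 0.17 0 0 0 -1;0.026 0.0015 0.17 0 0 0 -1")

```text
clock: 5.05
tool_pos: [0.5826, -0.0915, 0.0804]
orientation: [-179.9, -0.1, -63.6]
force: [0.1, 0.2, 0.3]
opening: 0.0003
```

```bash
cat >> h.py <<'E'
LC=np.array([.6043,-.1368]); Y=np.array([-np.sin(np.radians(26.4)),np.cos(np.radians(26.4))]); X=np.array([Y[1],-Y[0]])
def st():
    o=telemetry.get_obs(); d=o['tool_pos'][:2]-LC
    print('clk',o['clock'],'z %.4f along %.4f lat %.4f'%(o['tool_pos'][2],d@Y,d@X),'ori',np.round(o['orientation'],2),'Fy %.2f Fx %.2f Fz %.2f'%(o['force'][:2]@Y,o['force'][:2]@X,o['force'][2]))
def lever(n,cam='wrist'):
    p=snapshot(cam);save(p,n)
    P=cloud(p,np.ones((400,640),bool)); d=P[:,:2]-LC; a=d@Y;b=d@X
    L=(P[:,2]>.09)&(P[:,2]<.112)&(np.abs(b)<.03)&(a>-.03)&(a<.12)
    if L.sum(): print(cam,'pts>90mm',L.sum(),'along range',np.percentile(a[L],[1,50,99]),'lat',np.percentile(b[L],[1,50,99]))
    for x in models.spot_point('lever_head',p)[:3]:
        q=atz(p,x['uv'],.107)[:2]-LC; print('spot',x['conf'],x['uv'],'along %.4f lat %.4f'%(q@Y,q@X))
E
python3 -c "
from h import *
st();lever('w2');lever('s2','scene')"
```

```text
clk 5.05 z 0.0804 along 0.0502 lat 0.0007 ori [-1.7993e+02 -6.0000e-02 -6.3610e+01] Fy 0.10 Fx 0.19 Fz 0.34
wrist pts>90mm 2991 along range [0.0109186  0.01740226 0.04092481] lat [-0.01735267 -0.00046215  0.01588684]
spot 0.83 [321.4, 205.2] along 0.0197 lat -0.0011
```

View pics/w2.png

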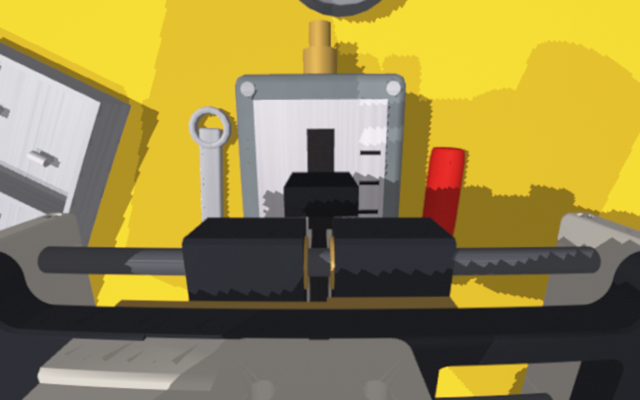

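Emit:
jog_arm(targets="0.005 0 0.002 0 0 0 -1;0.010 0 0.002 0 0 0 -1;0.013 0 0.002 0 0 0 -1;0.016 0 0.002 0 0 0 -1;0.019 0 0.002 0 0 0 -1;0.022 0 0.002 0 0 0 -1;0.025 0 0.002 0 0 0 -1;0.028 0 0.002 0 0 0 -1")

```text
clock: 6.25
tool_pos: [0.5954, -0.1166, 0.079]
orientation: [-179.9, -0.1, -63.6]
force: [0.3, 0.7, -1.0]
opening: 0.0004
```

```bash
python3 -c "
from h import *
st();lever('w3')"
```

```text
clk 6.25 z 0.0790 along 0.0221 lat 0.0011 ori [-1.7986e+02 -8.0000e-02 -6.3590e+01] Fy 0.50 Fx 0.64 Fz -1.05
wrist pts>90mm 1417 along range [-0.00374341 -0.0028131   0.01252822] lat [-0.01678995  0.00034166  0.01565388]
```

View pics/w3.png

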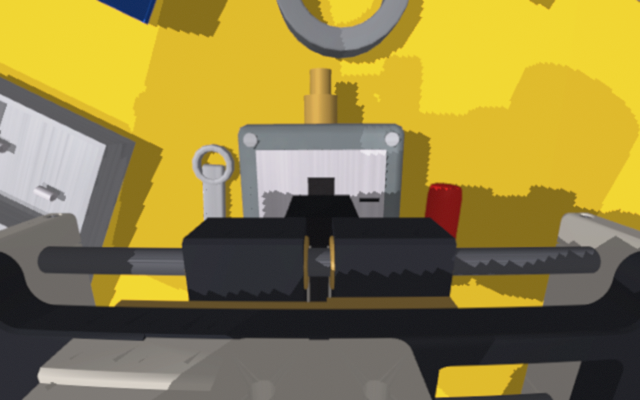

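Emit:
jog_arm(targets="0.002 0 0 0 0 0 -1;0.003 0 0 0 0 0 -1;0.004 0 0 0 0 0 -1;0.005 0 0 0 0 0 -1;0.006 0 0 0 0 0 -1;0.007 0 0 0 0 0 -1;0.0075 0 0 0 0 0 -1;0.0075 0 0 0 0 0 -1")

```text
clock: 7.35
tool_pos: [0.5972, -0.1204, 0.079]
orientation: [-179.9, 0.2, -63.6]
force: [-9.5, 19.0, 9.4]
opening: 0.0007
```

```bash
python3 -c "
from h import *
st();lever('w4')"
```

```text
clk 7.35 z 0.0790 along 0.0178 lat 0.0009 ori [-1.799e+02  1.600e-01 -6.360e+01] Fy 21.26 Fx -0.10 Fz 9.43
wrist pts>90mm 1322 along range [-0.00743398 -0.00650806  0.00779354] lat [-0.01685019  0.00017014  0.0156484 ]
spot 0.64 [319.3, 235.2] along 0.0010 lat 0.0000
```

Emit:
jog_arm(targets="-0.010 0 0 0 0 0 -1;-0.014 0 0 0 0 0 -1;-0.014 0 -0.03 0 0 0 -1;-0.014 0 -0.06 0 0 0 -1;-0.014 0 -0.06 0 0 0 -1;0.02 0 -0.06 0 0 0 -1;0.050 0 -0.06 0 0 0 -1;0.050 0 -0.06 0 0 0 -1")

```text
clock: 8.45
tool_pos: [0.6194, -0.1672, 0.1375]
orientation: [-180.0, 0.2, -63.7]
force: [-0.4, -0.5, 0.6]
opening: 0.0003
```

```bash
python3 -c "
from h import *
st();lever('s5','scene')"
```

```text
clk 8.45 z 0.1375 along -0.0340 lat -0.0000 ori [-1.7998e+02  1.7000e-01 -6.3730e+01] Fy -0.27 Fx -0.63 Fz 0.65
scene pts>90mm 65 along range [-0.0058502   0.00156863  0.0077723 ] lat [-0.01541596  0.00786388  0.02307537]
spot 0.4 [260.4, 197.9] along 0.0045 lat 0.0057
```

Emit:
jog_arm(targets="0 0 0.02 0 0 0 -1;0 0 0.04 0 0 0 -1;0 0 0.055 0 0 0 -1;0 0 0.058 0 0 0 -1;-0.004 0 0.058 0 0 0 -1;-0.008 0 0.058 0 0 0 -1;-0.011 0 0.058 0 0 0 -1;-0.013 0 0.058 0 0 0 -1")

```text
clock: 9.55
tool_pos: [0.613, -0.1537, 0.0802]
orientation: [-179.9, 0.2, -63.7]
force: [0.5, -0.3, -1.1]
opening: 0.0006
```

```bash
python3 -c "
from h import *
st();lever('w6')"
```

```text
clk 9.55 z 0.0802 along -0.0190 lat 0.0003 ori [-179.94    0.18  -63.65] Fy -0.49 Fx 0.32 Fz -1.06
wrist pts>90mm 258 along range [-0.02978489 -0.02871069 -0.00054269] lat [-4.89975478e-03  9.06598688e-05  4.61087235e-03]
spot 0.63 [317.4, 181.8] along -0.0604 lat 0.0003
spot 0.61 [321.5, 303.5] along 0.0009 lat -0.0016
```

Emit:
jog_arm(targets="-0.0005 0 0 0 0 0 -1;-0.001 0 0 0 0 0 -1;-0.0015 0 0 0 0 0 -1;-0.002 0 0 0 0 0 -1;-0.002 0 0 0 0 0 -1;-0.002 0 0 0 0 0 -1;-0.002 0 0 0 0 0 -1;-0.002 0 0 0 0 0 -1")

```text
clock: 10.65
tool_pos: [0.6122, -0.1523, 0.0801]
orientation: [-180.0, 0.2, -63.7]
force: [1.7, -4.6, -2.0]
opening: 0.0002
```

```bash
python3 -c "
from h import *
st()"
```

```text
clk 10.65 z 0.0801 along -0.0174 lat 0.0002 ori [-1.7995e+02  1.6000e-01 -6.3650e+01] Fy -4.88 Fx -0.49 Fz -1.96
```

Emit:
jog_arm(targets="-0.004 0 0 0 0 0 -1;-0.008 0 0 0 0 0 -1;-0.011 0 0 0 0 0 -1;-0.014 0 0 0 0 0 -1;-0.018 0 0 0 0 0 -1;-0.022 0 0 0 0 0 -1;-0.024 0 0 0 0 0 -1;-0.024 0 0 0 0 0 -1")

```text
clock: 11.65
tool_pos: [0.6015, -0.1309, 0.0801]
orientation: [-180.0, 0.1, -63.6]
force: [0.4, -2.8, -1.4]
opening: -0.0001
```

```bash
python3 -c "
from h import *
st();lever('s7','scene');lever('d7','side')"
```

```text
clk 11.65 z 0.0801 along 0.0065 lat 0.0001 ori [-1.7997e+02  1.4000e-01 -6.3640e+01] Fy -2.70 Fx -0.93 Fz -1.45
scene pts>90mm 4 along range [0.02409867 0.03166959 0.03215492] lat [-0.00170352  0.00356105  0.00616258]
side pts>90mm 88 along range [0.00022364 0.02622837 0.03900383] lat [-0.01765811  0.00259317  0.01819447]
spot 0.46 [320.3, 183.6] along 0.0295 lat -0.0010
```

Emit:
jog_arm(targets="-0.002 0 0 0 0 0 -1;-0.004 0 0 0 0 0 -1;-0.007 0 0 0 0 0 -1;-0.010 0 0 0 0 0 -1;-0.013 0 0 0 0 0 -1;-0.015 0 0 0 0 0 -1;-0.016 0 0 0 0 0 -1;-0.016 0 0 0 0 0 -1")

```text
clock: 12.85
tool_pos: [0.5948, -0.1171, 0.0802]
orientation: [-180.0, 0.1, -63.6]
force: [1.9, -4.0, -3.1]
opening: 0.0004
```

```bash
python3 -c "
from h import *
st();lever('d8','side')"
```

```text
clk 12.85 z 0.0802 along 0.0219 lat 0.0002 ori [-1.7995e+02  1.0000e-01 -6.3630e+01] Fy -4.46 Fx -0.07 Fz -3.08
side pts>90mm 90 along range [0.01795933 0.04167301 0.05145069] lat [-0.01992189  0.00142853  0.01816582]
spot 0.42 [323.0, 182.9] along 0.0284 lat -0.0115
```

Emit:
jog_arm(targets="-0.0015 0 0 0 0 0 -1;-0.003 0 0 0 0 0 -1;-0.0045 0 0 0 0 0 -1;-0.006 0 0 0 0 0 -1;-0.007 0 0 0 0 0 -1;-0.008 0 0 0 0 0 -1;-0.0085 0 0 0 0 0 -1;-0.0085 0 0 0 0 0 -1")

```text
clock: 13.95
tool_pos: [0.591, -0.1092, 0.0803]
orientation: [-179.9, 0.1, -63.6]
force: [-0.2, 0.1, -0.0]
opening: 0.0004
```

```bash
python3 -c "
from h import *
st();lever('d9','side');lever('s9','scene')"
```

```text
clk 13.95 z 0.0803 along 0.0307 lat 0.0003 ori [-1.7995e+02  1.1000e-01 -6.3620e+01] Fy 0.14 Fx -0.17 Fz -0.02
side pts>90mm 98 along range [0.02698272 0.05282217 0.06681249] lat [-0.01763112  0.00114494  0.01778026]
spot 0.68 [354.3, 214.1] along 0.2474 lat -0.0260
spot 0.56 [324.2, 186.3] along 0.0522 lat -0.0063
scene pts>90mm 3 along range [0.05987398 0.06009245 0.06020146] lat [0.00771904 0.01132467 0.01403492]
```

Emit:
jog_arm(targets="0.01 0 0 0 0 0 -1;0.015 0 0 0 0 0 -1;0.015 0 0 0 0 0 -1;0.015 0 -0.05 0 0 0 -1;0.015 0 -0.10 0 0 0 -1;0.015 0 -0.15 0 0 0 -1;-0.03 0 -0.17 0 0 0 -1;-0.05 0 -0.17 0 0 0 -1")

```text
clock: 15.15
tool_pos: [0.5689, -0.0637, 0.2524]
orientation: [-179.7, 0.1, -63.6]
force: [0.3, -0.3, 0.9]
opening: 0.0001
```

Emit:
jog_arm(targets="-0.02 0 0 0 0 0 -1;-0.04 0 0 0 0 0 -1;-0.05 0 0 0 0 0 -1;-0.05 0 0 0 0 0 -1;-0.05 0 0 0 0 0 -1;-0.05 0 0 0 0 0 -1;-0.05 0 0 0 0 0 -1;-0.05 0 0 0 0 0 -1")

```text
clock: 16.15
tool_pos: [0.5467, -0.0192, 0.2524]
orientation: [-179.7, 0.1, -63.6]
force: [0.5, 0.3, 0.0]
opening: 0.0007
```

```bash
python3 -c "
from h import *
st();lever('w10');lever('s10','scene');lever('d10','side')"
```

```text
clk 16.15 z 0.2524 along 0.1309 lat 0.0007 ori [-1.7974e+02  5.0000e-02 -6.3630e+01] Fy 0.02 Fx 0.55 Fz 0.02
wrist pts>90mm 494 along range [0.04825063 0.05445794 0.06063156] lat [-0.01687294 -0.00024307  0.01637524]
spot 0.9 [319.5, 112.8] along 0.0538 lat 0.0002
scene pts>90mm 62 along range [0.04714725 0.05408523 0.0612955 ] lat [-0.01587702  0.00703066  0.02178106]
spot 0.59 [278.1, 198.4] along 0.0571 lat 0.0060
side pts>90mm 56 along range [0.04743786 0.05939032 0.065794  ] lat [-0.01752064 -0.00020648  0.01601584]
spot 0.7 [323.8, 185.8] along 0.0484 lat -0.0063
```

View pics/w10.png

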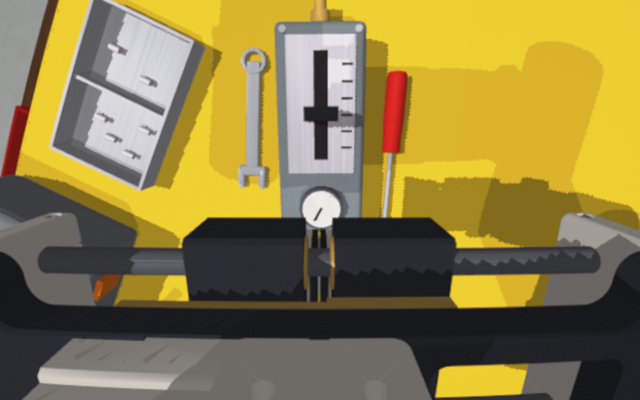

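View pics/d10.png

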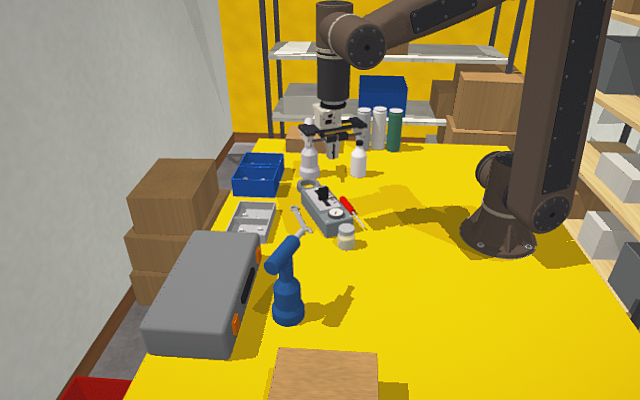

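```bash
python3 -c "
from h import *
st();print(job.close_job())"
```

```text
clk 16.45 z 0.2525 along 0.1312 lat 0.0008 ori [-1.7973e+02  5.0000e-02 -6.3610e+01] Fy -0.17 Fx 0.25 Fz 1.22
the job is handed in; nothing more can be done
None
```

The lever is at the third click, and the job was handed in at about 16.5 s with the hand raised clear.

- **Closing:** With the fingers shut, I pushed the lever from the first click back to its closed stop. There it met a firm 21 N, and the camera put its centre at 0 mm.
- **Opening:** I lifted over the lever and pushed it out from the other side in small steps. It snapped into the third click and the force dropped to zero.

**Last checks:** The wrist camera put the lever at 53.8 to 54.5 mm, level with the fourth mark, which is click 3. The scene camera's depth reading gave 54 mm. The less precise readings scattered between 48 and 59 mm, all nearer to click 3 (54 mm) than to its neighbours at 36 and 72 mm.

The tool force was near zero, with the fingertips about 145 mm above the lever. The tools, bottles and jar looked unmoved in the last pictures; I judged that by eye and did not re-measure them.

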